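# Lock the coupler on the cooling-water outlet

## Task

Two cooling-water outlets stand up from the dark laboratory bench, each ending in a groove coupler with two brass cam arms sticking out. One of them has the blue adapter seated in it: swing both of its arms down together, not one after the other, until they lie all the way down beside the coupler, so that the adapter is locked in for the pump test. Leave the adapter seated and do not touch the other, empty outlet.

Things in the scene. Friction and masses are not known exactly. Their poses are not given: they have to be found in the camera images.
- adapter: Blue adapter, loose, seated and keyed in the coupler to lock. Origin: on the coupler's upright axis at hinge-pin height, 110 mm above the bench; z up, y along the line of the two cam arms, towards the left one. Flange 40 mm wide, top 13 mm above the origin. Coupler: fixed; body 42 mm wide, rim 7 mm above the origin, ears out to 31 mm from the axis; pipe 28 mm below it, foot 80 mm wide, 11 high.
- cam_left (a joint): Brass cam arm on the adapter's +y side: bar 12 mm wide (tip 18), 6 thick, on a level pin 25 mm from the axis at the origin's height; tip 50 mm from the pin. Value (rad): 0 = level, straight out; negative = raised; grows as it swings down, to a stop at 1.4 (beside the coupler, tip 34 mm from the axis). Starts at -0.5 to -0.1. Stiff hinge: 3 to 5 N at mid arm; stays where left.
- cam_right (a joint): The same brass cam arm on the adapter's -y side; same joint values, starts at its own angle of -0.5 to -0.1.
- spare: The other outlet, same size and look, its own two arms raised, but empty: its 32 mm bore is open to the top. Origin: centre of its foot, on the bench; y along its arms, which reach 75 mm from its axis when level. To be left alone.
Mind the look-alikes: they are no part of the job. Of the things like the adapter, leave any that is brown; of the rest the smaller one is meant.

How it is judged:
At the end, for the whole second after the job is handed in: Both arms of the coupler that holds the blue adapter are swung down past 1.2 rad (within about 11 degrees of their stops), and the adapter still sits upright (within 10 degrees) within 10 mm of where it was (value of joint each of cam_left, cam_right above 1.2 rad and distance of adapter from where it was at the start of the episode below 0.01 m and angle between adapter's own z axis and vertical below 0.17 rad); the robot touches nothing.
It fails at once if One arm swung nearly home (past 1.0 rad) while the other is still up (below 0.3 rad): the two must go down together ((value of joint cam_left above 1 rad and value of joint cam_right below 0.3 rad) or (value of joint cam_right above 1 rad and value of joint cam_left below 0.3 rad)).
It fails at once if The robot touches the empty outlet or its arms (more than 1 N) (contact force between spare and the fingers above 1 N or contact force between spare and the arm above 1 N).
It also fails if it takes over 32 s, if anything falls off the work surface, if the arm or the gripper's body presses on something with over 40 N, if the wrist force passes 120 N, or if a joint passes its speed limit or range.

## Robot

A 6-joint arm with a two-finger parallel gripper is mounted at the origin on the work surface. World frame = base frame: x ahead of the robot, y to its left, z up, the work surface at z = 0. Lengths are in m, angles in rad, forces in N, time in s.
With the tool pointing down it reaches from about 0.3 to 0.75 m from the base axis. Payload 8.5 kg.
Tool frame: the origin (TCP) lies midway between the tips of the shut fingers; the grasp point (between the pads) lies 19 mm behind it; z points along the fingers, y is the direction in which the jaws open and shut (so a half turn about z gives the same grasp; the last joint's range is limited). The gripper opens to 88 mm and grips with 3 to 60 N. Pads are 18 mm wide; open, the fingers measure 123 mm over their backs; the gripper's body (75 mm by 187 mm) begins 45 mm behind the grasp point.
Start: joints at [-1.466, 0.381, 1.297, -0, 1.464, -0.215], TCP at [0.173, -0.522, 0.239] pointing down, gripper open.
Joint ranges: [-3.11, 3.11], [-0.89, 2.33], [0.22, 2.48], [-1.42, 4.56], [0.17, 2.85], [-2.88, 2.88]. Speed limits (rad/s): [2.39, 2.39, 3.14, 3.14, 3.14, 3.14].

## Interface

Orientations are given as a 3x3 rotation matrix whose columns are the frame's x, y, z axes.
In Python, from station import monitor, snapshot, camera_model, ticket gives the robot as it stands.
- The arm moves only by the shell command python3 -m pendant 'ROWS' [FORCE]. ROWS is JSON, a list of rows, each an object with "delta_rot": the turn, a rotation vector about the tool's x, y, z in units of 5 degrees (1.0 is 5 degrees), a list of three; "slide": the shift along the tool's x, y, z in units of 60 mm (1.0 is 60 mm), a list of three; "jaw": the opening, from 0 (shut) to 1 (fully open). A call has 1 to 20 rows; each row is the pose to reach, as a shift and turn from the pose commanded when the call began, along the tool's axes at that moment; what a row does not reach only later rows make up. A row lasts 1/8 s, in which the tool goes at most 62.5 mm and 10.7 degrees, less where a joint would pass 70% of its speed; a pose out of reach is approached as far as the arm can. A call with a gripper value outside its range is refused whole. The fingers move at their own pace and stop on an object; FORCE is the grip in N (left out, the last holds). Time passes only in rows, so rows that repeat a pose let the fingers close. It gives the time, the measured TCP pose, the force and the opening at its end, in the units of the state.
- monitor.get_obs(): the state, without advancing time (a new reading comes with each control period).
- snapshot(name): name is "side" or "top" or "wrist"; returns the picture (384x512x3 uint8, red, green, blue); there is no depth.
- camera_model(name): a dict with "mtx" (3x3 intrinsics, pixels), "rvec" (rotation vector, rad) and "tvec" (3), from world to camera coordinates, as OpenCV has them. Camera axes: x right, y down, z forward; pixel columns grow to the right and rows downward; lengths in m; the calibration is good to about 2 mm. A picture is of the moment at which its call begins: read the wrist's pose just before it. camera_model takes no time and is no camera call; for the wrist camera it gives the pose at the moment of the call.
- ticket.finish_job(): hands the job in, once; it reports no verdict.
The state is a dict: "time": time; "joints": joint angles; "joint_velocities": joint speeds; "tau": joint torques, N m; "tcp_pos": TCP position; "tcp_rot": TCP orientation; "force": force on the tool from outside, world axes, zero at the start; "ft_torque": the same for the moment, N m; "gripper_width": finger opening in m.
Only numpy, scipy, OpenCV 4.12 (cv2) and the standard library are available. Lean on these libraries where they do the work, as an engineer would, in place of code of your own. Each camera call takes 0.05 s, during which the arm holds its last target.

## Working session

There is one attempt and no reset: what is moved stays moved. The work goes in short steps, Python scripts to look and compute and a shell command to move; the robot and the scene stay as the last step left them, time stands still between calls to the robot, and variables do not carry over. Pictures are saved under pics/ and viewed, and the job is handed in when it is done.

```bash
ls; mkdir -p pics
python3 - <<'E'
from station import monitor, snapshot, camera_model, ticket
import cv2
o=monitor.get_obs(); print(o)
for n in ("side","top","wrist"):
    m=camera_model(n); print(n,m)
    cv2.imwrite(f"pics/{n}0.png",cv2.cvtColor(snapshot(n),cv2.COLOR_RGB2BGR))
E
```

```text
pics
{'time': 0.0, 'joints': array([-1.46630050e+00,  3.81162146e-01,  1.29824784e+00,  1.53621363e-05,
        1.46361376e+00, -2.15274400e-01]), 'joint_velocities': array([ 0.000988  , -0.00086227,  0.00196775, -0.0004316 ,  0.00011113,
       -0.0003636 ]), 'tau': array([-6.97261112e-04, -4.37939429e+01, -2.24556220e+01,  7.13218306e-02,
        3.52520531e-02, -1.36925005e-04]), 'tcp_pos': array([ 0.17287618, -0.52182509,  0.23816031]), 'tcp_rot': array([[ 9.49308212e-01,  3.14346783e-01, -1.34080993e-04],
       [ 3.14346649e-01, -9.49307197e-01,  1.42488386e-03],
       [ 3.20623607e-04, -1.39480186e-03, -9.99998976e-01]]), 'force': array([ 0.020453  ,  0.39936934, -0.39853034]), 'ft_torque': array([-0.06742351,  0.02490917, -0.01314828]), 'gripper_width': 0.08799612358742866}
side {'mtx': array([[354.8620439 ,   0.        , 264.51951729],
       [  0.        , 354.8620439 , 196.33405722],
       [  0.        ,   0.        ,   1.        ]]), 'rvec': array([ 2.27757641, -0.04714758,  0.02317334]), 'tvec': array([-0.50639281,  0.1096542 ,  0.69687619])}
top {'mtx': array([[420.27834903,   0.        , 256.85050644],
       [  0.        , 420.27834903, 192.51202778],
       [  0.        ,   0.        ,   1.        ]]), 'rvec': array([ 2.11029133, -2.15855551,  0.16383154]), 'tvec': array([0.01380353, 0.51915343, 0.7464    ])}
wrist {'mtx': array([[344.84633449,   0.        , 258.12377281],
       [  0.        , 344.84633449, 189.24442542],
       [  0.        ,   0.        ,   1.        ]]), 'rvec': array([-2.33106954,  1.68333437,  0.26754065]), 'tvec': array([-0.55024111, -0.04260687,  0.39044928])}
```

View pics/side0.png

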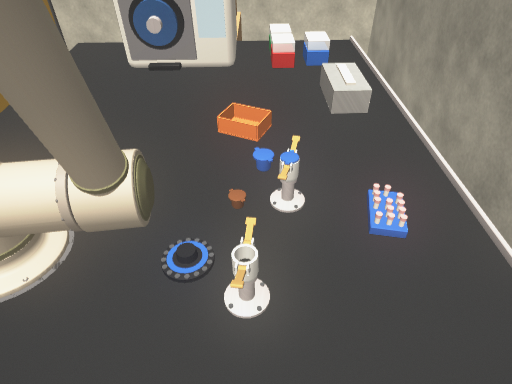

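View pics/top0.png

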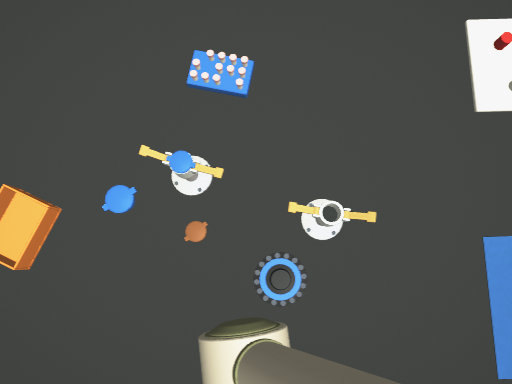

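View pics/wrist0.png

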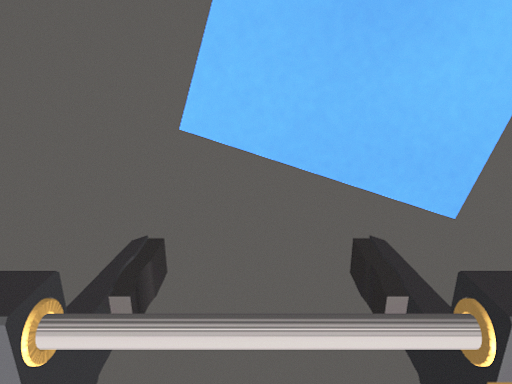

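```bash
cat > h.py <<'E'
import numpy as np, cv2
from station import camera_model
def ray(n,p,m=None):
    m=m or camera_model(n); R=cv2.Rodrigues(m["rvec"])[0]
    d=R.T@np.linalg.inv(m["mtx"])@[p[0],p[1],1.]; return -R.T@m["tvec"],d
def onz(n,p,z):
    c,d=ray(n,p); return c+d*(z-c[2])/d[2]
def tri(a,pa,b,pb):
    c1,d1=ray(a,pa);c2,d2=ray(b,pb)
    s=np.linalg.lstsq(np.c_[d1,-d2],c2-c1,rcond=None)[0]
    A,B=c1+d1*s[0],c2+d2*s[1]; return (A+B)/2,np.linalg.norm(A-B)
E
python3 - <<'E'
from h import *
for n,crops in (("top",[(75,130,240,260),(270,180,390,250)]),("side",[(215,125,325,215),(205,205,290,320)])):
    im=cv2.imread(f"pics/{n}0.png"); hsv=cv2.cvtColor(im,cv2.COLOR_BGR2HSV)
    for k,(lo,hi) in {"blue":((100,120,80),(125,255,255)),"brass":((18,120,90),(32,255,255)),"white":((0,0,130),(180,60,255))}.items():
        mk=cv2.inRange(hsv,lo,hi)
        for x0,y0,x1,y1 in crops:
            s=np.zeros_like(mk); s[y0:y1,x0:x1]=mk[y0:y1,x0:x1]
            nn,_,st,c=cv2.connectedComponentsWithStats(s)
            for i in range(1,nn):
                if st[i,4]>25: print(n,k,st[i],c[i].round(1),onz(n,c[i],.123).round(3) if k=="blue" else "")
    x0,y0,x1,y1=crops[0]; cv2.imwrite(f"pics/crop_{n}.png",cv2.resize(im[y0:y1,x0:x1],None,fx=4.5,fy=4.5,interpolation=cv2.INTER_CUBIC))
E
```

```text
top blue [167 150  28  23 440] [180.5 161.3] [0.563 0.13  0.123]
top blue [102 185  35  28 739] [119.3 198.7] [0.501 0.233 0.123]
top brass [139 145  22  15  53] [145.9 151.5] 
top brass [147 151  20  10  61] [159.1 155.1] 
top brass [194 164  30  14 214] [210.1 170.1] 
top brass [288 202  29  12 164] [302.1 208.2] 
top brass [344 211  32  11 249] [361.3 215.7] 
top white [191 156  19  11 105] [199.6 160.4] 
top white [171 168  42  28 789] [191.1 181.6] 
top white [ 301  199   50   41 1080] [322.7 220.2] 
side blue [253 147  21  24 370] [262.8 157.9] [0.509 0.126 0.123]
side blue [280 150  19  14 180] [289.2 156.8] [0.563 0.128 0.123]
side blue [205 247   3  16  38] [205.8 254.2] [ 0.413 -0.126  0.123]
side brass [279 168  10  10  50] [284.2 172.1] 
side brass [231 270  15  18 138] [238.7 278.3] 
side white [279 159   8  15  47] [281.2 165.5] 
side white [270 158  35  55 961] [288.  192.6] 
side white [272 205  18   8 108] [282.  207.8] 
side white [ 224  236   46   82 2100] [246.5 284.2]
```

View pics/crop_top.png

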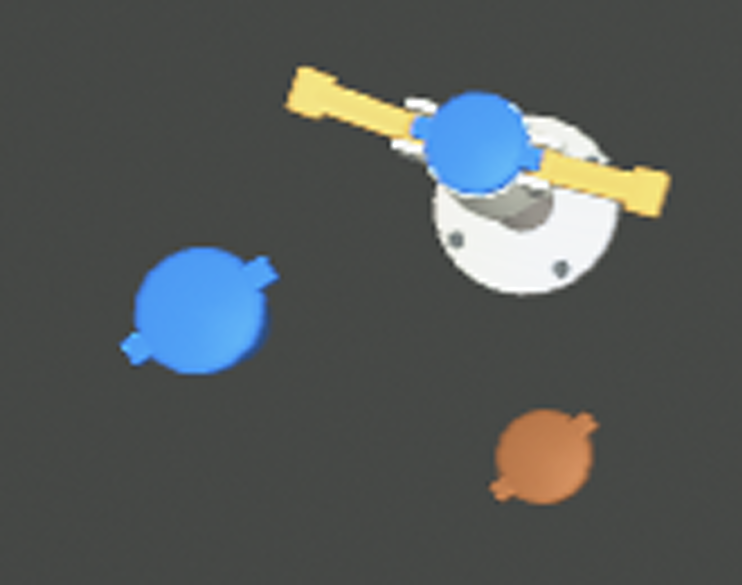

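View pics/crop_side.png

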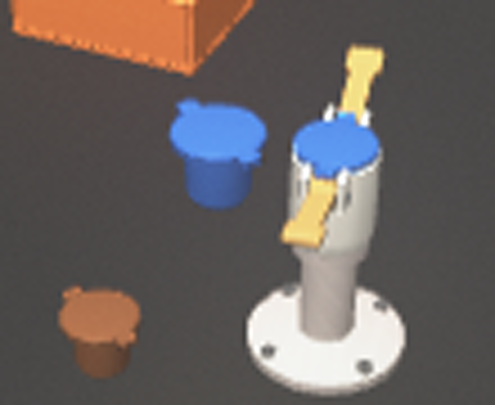

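Run:
```python
from h import *
L=tri("top",(141,149.6),"side",(296,136.3)); R=tri("top",(222.3,172.7),"side",(282.3,178.3)); print(L,R)
v=(L[0]-R[0])[:2]; v/=np.linalg.norm(v)
c=(onz("top",(180.5,161.3),.123)+onz("side",(289.2,156.8),.123))/2; print("c",c,"dir",v,np.degrees(np.arctan2(v[1],v[0])))
print("foot",onz("top",(191,175.5),.011))
a=onz("top",(289,207),.12);b=onz("top",(376,217),.12); print("spare tips",a,b)
w=np.array([v[0],v[1]])
print("along/perp spare tips",[( (p-c)[:2]@v,(p-c)[:2]@[-v[1],v[0]]) for p in (a,b)])
from station import monitor
o=monitor.get_obs();T=o["tcp_rot"];y=T[:2,1]
print("tool y ang",np.degrees(np.arctan2(y[1],y[0])), "slide to above", T.T@(np.r_[c[:2],.24]-o["tcp_pos"])/.06)
```

```text
(array([0.58380089, 0.19636204, 0.12985227]), np.float64(0.0009060761396442083)) (array([0.54282742, 0.05971031, 0.11981299]), np.float64(0.001208971502642207))
c [0.56303457 0.12902868 0.123     ] dir [0.2872061  0.95786881] 73.30923685629557
foot [0.5611868  0.13086144 0.011     ]
spare tips [ 0.48081827 -0.05170097  0.12      ] [ 0.46070053 -0.19600146  0.12      ]
along/perp spare tips [(np.float64(-0.19672832004449706), np.float64(0.02684576641832961)), (np.float64(-0.34072719698542014), np.float64(0.004671938931314177))]
tool y ang -71.67637444722322 slide to above [ 9.58326443 -8.25476447 -0.01726792]
```

```bash
python3 -m pendant '[{"delta_rot":[0,0,-14.5],"slide":[4.8,-4.13,0],"jaw":1},{"delta_rot":[0,0,-14.5],"slide":[4.8,-4.13,0],"jaw":1},{"delta_rot":[0,0,-14.5],"slide":[4.8,-4.13,0],"jaw":1},{"delta_rot":[0,0,-14.5],"slide":[4.8,-4.13,0],"jaw":1},{"delta_rot":[0,0,-14.5],"slide":[4.8,-4.13,0],"jaw":1},{"delta_rot":[0,0,-29],"slide":[9.58,-8.25,0],"jaw":1},{"delta_rot":[0,0,-29],"slide":[9.58,-8.25,0],"jaw":1},{"delta_rot":[0,0,-29],"slide":[9.58,-8.25,0],"jaw":1},{"delta_rot":[0,0,-29],"slide":[9.58,-8.25,0],"jaw":1},{"delta_rot":[0,0,-29],"slide":[9.58,-8.25,0],"jaw":1},{"delta_rot":[0,0,-29],"slide":[9.58,-8.25,0],"jaw":1},{"delta_rot":[0,0,-29],"slide":[9.58,-8.25,0],"jaw":1},{"delta_rot":[0,0,-29],"slide":[9.58,-8.25,0],"jaw":1},{"delta_rot":[0,0,-29],"slide":[9.58,-8.25,0],"jaw":1},{"delta_rot":[0,0,-29],"slide":[9.58,-8.25,0],"jaw":1},{"delta_rot":[0,0,-29],"slide":[9.58,-8.25,0],"jaw":1},{"delta_rot":[0,0,-29],"slide":[9.58,-8.25,0],"jaw":1},{"delta_rot":[0,0,-29],"slide":[9.58,-8.25,0],"jaw":1}]'
cat > chk.py <<'E'
import sys
from h import *
from station import monitor,snapshot
o=monitor.get_obs();T=o["tcp_rot"]
print(o["time"],o["tcp_pos"].round(4),"yaw y",np.degrees(np.arctan2(T[1,1],T[0,1])).round(2),"z",T[:,2].round(4),"F",o["force"].round(1),"w",o["gripper_width"],o["joints"].round(2))
print("slide to pin centre z=.11:",(T.T@(np.array([.563,.129,.11])-o["tcp_pos"])/.06).round(3))
for n in sys.argv[2:]:
    cv2.imwrite(f"pics/{n}{sys.argv[1]}.png",cv2.cvtColor(snapshot(n),cv2.COLOR_RGB2BGR))
E
python3 chk.py 1 wrist top
```

```text
time: 2.4
tcp_pos: [0.5629, 0.1284, 0.2388]
tcp_rot: [[-0.958, 0.288, 0.0], [0.288, 0.958, 0.0], [-0.0, 0.0, -1.0]]
force: [0.2, 0.2, -0.1]
gripper_width: 0.088
2.4 [0.5629 0.1284 0.2388] yaw y 73.28 z [ 1.e-04  1.e-04 -1.e+00] F [ 0.2  0.2 -0.1] w 0.08797054769153774 [ 0.02  0.43  1.22  0.    1.49 -1.26]
slide to pin centre z=.11: [2.000e-03 1.000e-02 2.147e+00]
```

View pics/wrist1.png

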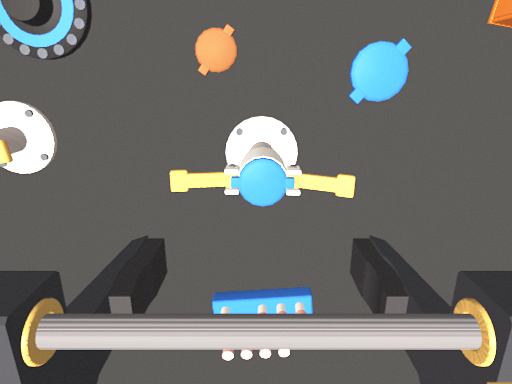

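```bash
python3 - <<'E'
from h import *
im=cv2.imread("pics/wrist1.png"); hsv=cv2.cvtColor(im,cv2.COLOR_BGR2HSV)
mk=cv2.inRange(hsv,(95,120,80),(125,255,255)); s=np.zeros_like(mk); s[150:215,237:290]=mk[150:215,237:290]
mo=cv2.moments(s,True);p=(mo["m10"]/mo["m00"],mo["m01"]/mo["m00"]);print(p,onz("wrist",p,.123))
for q in ((170,181),(355,186)): print(onz("wrist",q,.125))
E
python3 -m pendant '[{"delta_rot":[0,0,0],"slide":[0,0,0.6],"jaw":1},{"delta_rot":[0,0,0],"slide":[0,0,1.2],"jaw":1},{"delta_rot":[0,0,0],"slide":[0,0,1.5],"jaw":1},{"delta_rot":[0,0,0],"slide":[0,0,1.5],"jaw":1}]'
python3 chk.py 2 wrist
```

```text
(262.72477064220186, 182.3826227738802) [0.56295189 0.13143674 0.123     ]
[0.54033639 0.06211859 0.125     ]
[0.58615362 0.20050829 0.125     ]
time: 3.0
tcp_pos: [0.5625, 0.1285, 0.1478]
tcp_rot: [[-0.958, 0.287, -0.003], [0.287, 0.958, -0.0], [0.002, -0.001, -1.0]]
force: [0.8, 0.9, 0.7]
gripper_width: 0.0881
3.0 [0.5625 0.1285 0.1478] yaw y 73.31 z [-2.6e-03 -1.0e-04 -1.0e+00] F [0.8 0.9 0.7] w 0.088120781008965 [ 0.02  0.51  1.36 -0.    1.27 -1.26]
slide to pin centre z=.11: [-0.008  0.012  0.629]
```

View pics/wrist2.png

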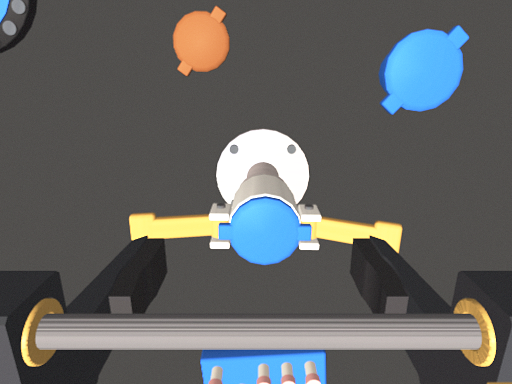

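```bash
python3 -m pendant '[{"delta_rot":[0,0,0],"slide":[0,0.03,0.13],"jaw":1},{"delta_rot":[0,0,0],"slide":[0,0.03,0.26],"jaw":1},{"delta_rot":[0,0,0],"slide":[0,0.03,0.39],"jaw":1},{"delta_rot":[0,0,0],"slide":[0,0.03,0.52],"jaw":1},{"delta_rot":[0,0,0],"slide":[0,0.03,0.65],"jaw":1},{"delta_rot":[0,0,0],"slide":[0,0.03,0.75],"jaw":1},{"delta_rot":[0,0,0],"slide":[0,0.03,0.85],"jaw":1},{"delta_rot":[0,0,0],"slide":[0,0.03,0.85],"jaw":1}]'
python3 chk.py 3 wrist side
```

```text
time: 4.05
tcp_pos: [0.5646, 0.1303, 0.099]
tcp_rot: [[-0.958, 0.287, 0.004], [0.287, 0.958, 0.0], [-0.004, 0.001, -1.0]]
force: [-0.2, 0.8, 7.3]
gripper_width: 0.0883
4.05 [0.5646 0.1303 0.099 ] yaw y 73.33 z [ 4.e-03  2.e-04 -1.e+00] F [-0.2  0.8  7.3] w 0.08825553784184265 [ 0.02  0.56  1.42  0.    1.15 -1.26]
slide to pin centre z=.11: [ 0.019 -0.029 -0.184]
```

View pics/wrist3.png

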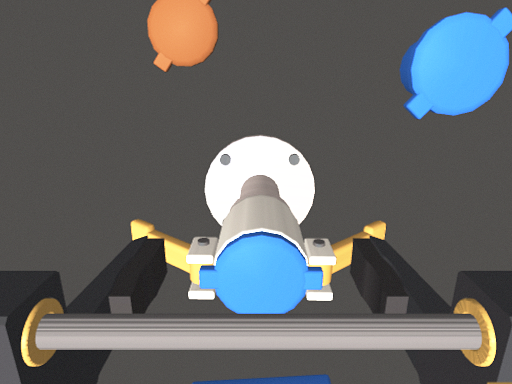

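View pics/side3.png

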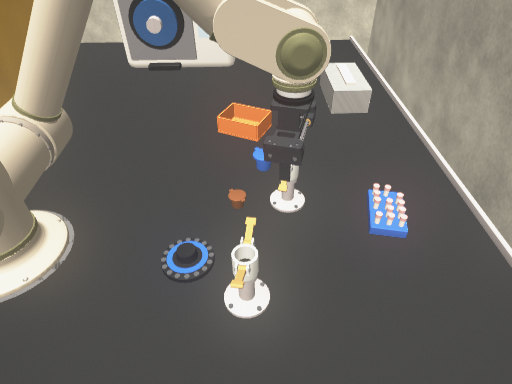

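Both arms are turning down evenly (the wrist view shows the brass tips at about (145,228) and (375,228)). I'll keep descending.

```bash
python3 -m pendant '[{"delta_rot":[0,0,0],"slide":[0.015,0,0.1],"jaw":1},{"delta_rot":[0,0,0],"slide":[0.015,0,0.2],"jaw":1},{"delta_rot":[0,0,0],"slide":[0.015,0,0.3],"jaw":1},{"delta_rot":[0,0,0],"slide":[0.015,0,0.4],"jaw":1},{"delta_rot":[0,0,0],"slide":[0.015,0,0.5],"jaw":1},{"delta_rot":[0,0,0],"slide":[0.015,0,0.5],"jaw":1}]'
python3 chk.py 4 wrist
```

```text
time: 4.9
tcp_pos: [0.563, 0.1304, 0.0677]
tcp_rot: [[-0.958, 0.287, 0.001], [0.287, 0.958, -0.0], [-0.001, 0.0, -1.0]]
force: [2.3, 0.0, -0.3]
gripper_width: 0.0882
4.9 [0.563  0.1304 0.0677] yaw y 73.32 z [ 0.0011 -0.     -1.    ] F [ 2.3  0.  -0.3] w 0.08824332705914552 [ 0.02  0.6   1.46 -0.    1.08 -1.26]
slide to pin centre z=.11: [-0.007 -0.023 -0.705]
```

View pics/wrist4.png

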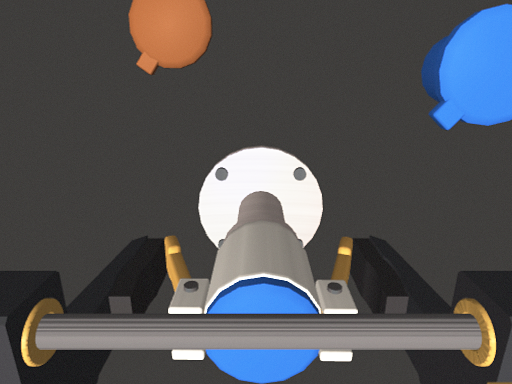

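```bash
python3 -m pendant '[{"delta_rot":[0,0,0],"slide":[0,0,0],"jaw":0.9},{"delta_rot":[0,0,0],"slide":[0,0,0],"jaw":0.85},{"delta_rot":[0,0,0],"slide":[0,0,0],"jaw":0.8},{"delta_rot":[0,0,0],"slide":[0,0,0],"jaw":0.75},{"delta_rot":[0,0,0],"slide":[0,0,0],"jaw":0.7},{"delta_rot":[0,0,0],"slide":[0,0,0],"jaw":0.7},{"delta_rot":[0,0,0],"slide":[0,0,0],"jaw":0.7},{"delta_rot":[0,0,0],"slide":[0,0,0],"jaw":0.7}]' 20
python3 chk.py 5 wrist
```

```text
time: 5.95
tcp_pos: [0.5625, 0.1318, 0.0672]
tcp_rot: [[-0.958, 0.287, -0.0], [0.287, 0.958, 0.002], [0.001, 0.002, -1.0]]
force: [3.4, 6.7, -7.9]
gripper_width: 0.0684
5.95 [0.5625 0.1318 0.0672] yaw y 73.32 z [-1.0e-04  2.3e-03 -1.0e+00] F [ 3.4  6.7 -7.9] w 0.06836919312598827 [ 0.02  0.6   1.46  0.    1.08 -1.26]
slide to pin centre z=.11: [-0.02  -0.041 -0.714]
```

View pics/wrist5.png

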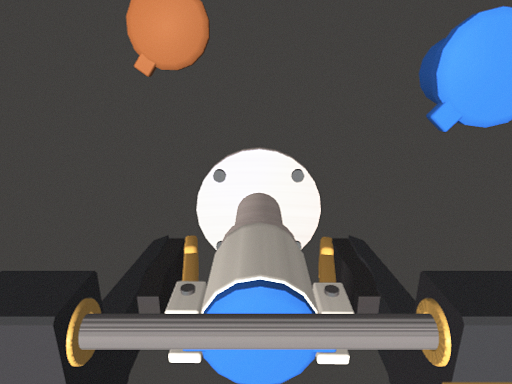

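The jaws have stalled at 68 mm with both arms against their stops. Next I open, lift straight up and check.

```bash
python3 -m pendant '[{"delta_rot":[0,0,0],"slide":[0,0,0],"jaw":1},{"delta_rot":[0,0,0],"slide":[0,0,0],"jaw":1},{"delta_rot":[0,0,0],"slide":[0,0,0],"jaw":1},{"delta_rot":[0,0,0],"slide":[0,0,0],"jaw":1},{"delta_rot":[0,0,0],"slide":[0,0,-0.4],"jaw":1},{"delta_rot":[0,0,0],"slide":[0,0,-0.9],"jaw":1},{"delta_rot":[0,0,0],"slide":[0,0,-1.6],"jaw":1},{"delta_rot":[0,0,0],"slide":[0,0,-2.4],"jaw":1},{"delta_rot":[0,0,0],"slide":[0,0,-3],"jaw":1},{"delta_rot":[0,0,0],"slide":[0,0,-3],"jaw":1},{"delta_rot":[0,0,0],"slide":[0,0,-3],"jaw":1}]'
python3 chk.py 6 wrist side
python3 - <<'E'
from h import *
im=cv2.imread("pics/side6.png"); cv2.imwrite("pics/crop6.png",cv2.resize(im[125:215,230:330],None,fx=6,fy=6,interpolation=cv2.INTER_CUBIC))
im=cv2.imread("pics/wrist6.png"); hsv=cv2.cvtColor(im,cv2.COLOR_BGR2HSV)
mk=cv2.inRange(hsv,(95,120,80),(125,255,255)); s=np.zeros_like(mk); s[150:225,230:300]=mk[150:225,230:300]
mo=cv2.moments(s,True);p=(mo["m10"]/mo["m00"],mo["m01"]/mo["m00"]);print(p,onz("wrist",p,.123))
E
```

```text
time: 7.38
tcp_pos: [0.5622, 0.1304, 0.2467]
tcp_rot: [[-0.958, 0.287, -0.002], [0.287, 0.958, -0.0], [0.002, -0.001, -1.0]]
force: [-0.4, -1.1, -0.2]
gripper_width: 0.0882
7.375 [0.5622 0.1304 0.2467] yaw y 73.32 z [-1.8e-03 -1.0e-04 -1.0e+00] F [-0.4 -1.1 -0.2] w 0.08820422508754093 [ 0.02  0.42  1.2  -0.    1.52 -1.26]
slide to pin centre z=.11: [-0.024 -0.017  2.278]
(262.0574193548387, 183.33483870967743) [0.56465947 0.13213063 0.123     ]
```

View pics/wrist6.png

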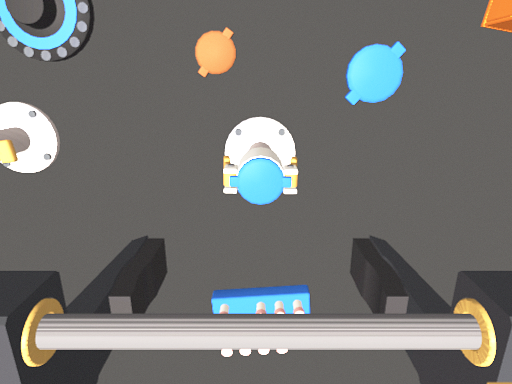

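View pics/crop6.png

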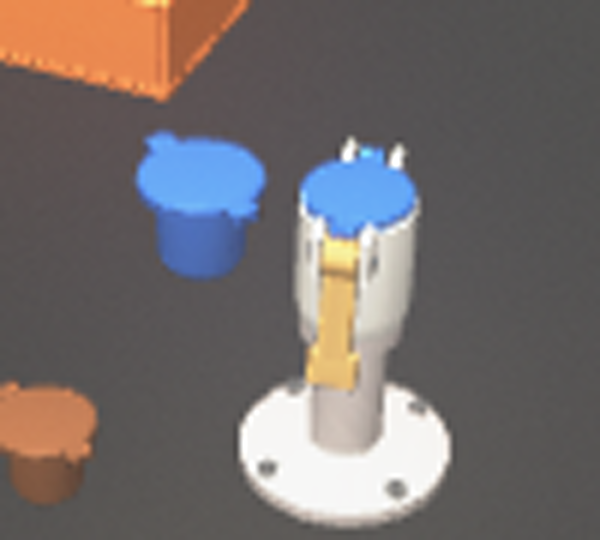

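```bash
python3 -c "
from station import ticket
print(ticket.finish_job())"
```

```text
the job is handed in; nothing more can be done
None
```

I handed the job in at about 7.4 s, with both cam arms down beside the coupler and the small blue adapter still seated. The hand-in gave no verdict.

- **What I did:** I lowered the open gripper over the coupler, jaws along the arms, so both fingers pushed the arms down together. I then closed the jaws on the arms to press them against their stops, opened, and lifted straight up.
- **Arms:** The jaws stalled at 68 mm, close to the 70 mm I expected with both arms on their stops. After the lift, the wrist view shows both arms lying down beside the coupler. The side view shows only the near arm, with the far one hidden behind the coupler. I did not measure the final angles separately.
- **Adapter:** It looks upright. The wrist camera put it about 2 mm from where it was before the push, which is within the calibration error.
- **Position disagreement:** Before the push, the cameras differed by about 2 mm on the adapter's position along the arms (y = 0.129 m from top and side, 0.131 m from the wrist). I aimed between the two.
- **Robot:** It stands clear of everything, about 0.11 m above the adapter. It stayed away from the spare outlet throughout, and readings between moves showed no more than about 11 N at the wrist.

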